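# Unhook the pail and set it on the counter scale

### The arm

A 6-joint arm with a two-finger parallel gripper is mounted at the origin on the work surface. World frame = base frame: x ahead of the robot, y to its left, z up, the work surface at z = 0. Lengths are in m, angles in rad, forces in N, time in s.
With the tool pointing down it reaches from about 0.425 to 0.925 m from the base axis. Payload 12.5 kg.
Tool frame: the origin (TCP) lies on the centre line of the jaws, within the pads' length; the fingertips stand 11 mm ahead of it and the grasp point (between the pads) lies 8 mm behind it (bot.nose_length is the distance from the TCP to the fingertips, in m); z points along the fingers, y is the direction in which the jaws open and shut (so a half turn about z gives the same grasp; the last joint's range is limited). The gripper opens to 85 mm and grips with 20 to 120 N. Pads are 22 mm wide; open, the fingers measure 114 mm over their backs; the gripper's body (76 mm by 85 mm) begins 54 mm behind the grasp point. The pads swing forward as they close: fully open they stand 13 mm farther back than shut.
Start: joints at [-1.401, 0.491, 1.559, -0, 1.092, -0.106], TCP at [0.17, -0.601, 0.242] pointing down, gripper open.
Joint ranges: [-3.1, 3.1], [-0.84, 2.19], [0.05, 2.79], [-1.13, 4.28], [0.06, 2.93], [-2.69, 2.69]. Speed limits (rad/s): [2.22, 2.22, 2.79, 3.14, 3.14, 3.14].

### API

Orientations are given as a unit quaternion [x, y, z, w].
In Python, from bench import bot gives the robot as it stands.
- The arm moves only by the tool drive_tool, never from a script. Its argument "motion" is a list that holds one entry, the list of rows, each a list of 6 numbers: the shift along the world's x, y, z as a fraction of full scale, then the turn, a rotation vector about the world's x, y, z as a fraction of full scale. In form: [[[x, y, z, wx, wy, wz], ...]]. A call has 1 to 10 rows; each row is the pose to reach, as a shift and turn from the pose commanded when the call began; what a row does not reach only later rows make up. Full scale, the value 1, is 0.3 m for a shift and 2 rad for a turn. A row lasts 1/12 s, in which the tool goes at most 41.7 mm and 7.16 degrees, less where a joint would pass 70% of its speed; a pose out of reach is approached as far as the arm can. A call with a number of a shift or a turn outside -1 to 1 is refused whole. A call with a gripper value outside its range is refused whole. "grip" is the closure, from -1 (fully open) to 1 (shut), set as the call begins (left out, the last holds). The fingers move at their own pace and stop on an object; "newtons" is the grip in N (left out, the last holds). Time passes only in rows, so rows that repeat a pose let the fingers close. It gives the time, the measured TCP pose, the force and the opening at its end, in the units of the state.
- bot.state(): the state, without advancing time (a new reading comes with each control period).
- bot.grab_frame(name): name is "side" or "top" or "wrist"; returns a dict with "frame" (480x640x3 uint8, blue, green, red), "z_map" (480x640 float32, m along the optical axis (not along the pixel's ray), 0 where there is no reading), "vertical_fov" (degrees; the focal length in pixels is half the picture's height over the tangent of half this angle, whatever the lens; pixels are square), "cx", "cy" (the principal point, pixels), "eye" and "orientation" of the camera in the world. Camera axes: x right, y down, z forward; pixel columns grow to the right and rows downward; lengths in m; the calibration is good to about 2 mm. A picture is of the moment at which its call begins.
- bot.close_job(): hands the job in, once; it reports no verdict.
The state is a dict: "clock": time; "joints": joint angles; "joint_velocities": joint speeds; "tau": joint torques, N m; "ee_pos": TCP position; "tool_rot": TCP orientation; "wrist_force": force on the tool from outside, world axes, zero at the start; "wrist_torque": the same for the moment, N m; "grip_width": finger opening in m.
Only numpy, scipy, OpenCV 4.12 (cv2) and the standard library are available. Lean on these libraries where they do the work, as an engineer would, in place of code of your own. Each camera call takes 0.05 s, during which the arm holds its last target.

### The job

Take the round pail off its two-pronged display hook, lifting its handle past the upturned tips before drawing it away, and set it down gently, upright and in the middle of the counter scale's platform, so that it can be tared before screws are weighed into it. Leave the rectangular tote hanging on its own hook.

Things in the scene. Friction and masses are not known exactly. Their poses are not given: they have to be found in the camera images.
- pail: Round open steel pail, about 0.35 kg, 80 mm tall, base 90 across, rim 130. Rigid bail handle: uprights at y +/-69, level 8 mm bar along y, 185 above the base, with a wooden grip at its middle (46 long in y, 14 wide in x, 16 tall), to take from above, fingers closing along x, between the prongs. Origin: centre of underside, z up, y as the stand's y. Hangs by the bar on both prongs of stand.
- stand: Fixed stand holding the pail. Origin: table height, on its post (244 tall), z up. At the top two 8 mm prongs, y +/-40 (72 free between), run to -x, the open side, roughly to the robot: level well from x -95 to -132 (the pail's bar hangs there, bar centre 240 high), then upturned tips at x -148, tops 268 high: the bar's centre must be above 272 to pass. A like stand holds the tote.
- scale: Fixed counter scale with a square steel platform 170 x 170 mm, its flat rigid top face 45 mm above the table; a lower keypad reaches 125 mm from the centre along the scale's -x. Origin: under the platform's centre, at table height, z up.
- tote: Rectangular open tote of the same steel, 110 x 132 mm, 65 tall, with the same bail handle (bar along y, 185 mm above the underside) and grip. It hangs on the other stand, left or right of the pail, and stays there. Origin: centre of the underside, z up.

How it is judged:
On the way:
1. the pail's handle bar has been lifted above the tips of its hook's prongs while over the prongs (z of pail in the frame of stand above 0.085 m and x of pail in the frame of stand above -0.2 m and contact force between pail and stand below 0.1 N), for 0.05 s.
At the end, for the whole second after the job is handed in: The round pail stands still and upright (within 0.1 rad) with its base on the scale's platform, its centre within 40 mm of the platform's centre, and the tote hangs within 30 mm of where it hung at the start (horizontal distance between pail and scale below 0.04 m and height (world z) of pail between 0.04 and 0.052 m and angle between pail's own z axis and vertical below 0.1 rad and linear speed of pail below 0.02 m/s and distance of tote from where it was at the start of the episode below 0.03 m); the robot touches nothing.
It fails at once if the tote is knocked or taken (it moves more than 60 mm) (distance of tote from where it was at the start of the episode above 0.06 m).
It fails at once if the pail is dropped or slammed onto the scale (faster than 0.4 m/s just above the platform) (horizontal distance between pail and scale below 0.08 m and height (world z) of pail below 0.075 m and linear speed of pail above 0.4 m/s).
It also fails if it takes over 48 s, if anything falls off the work surface, if the arm or the gripper's body presses on something with over 40 N, if the wrist force passes 120 N, or if a joint passes its speed limit or range.

## Working session

There is one attempt and no reset: what is moved stays moved. The work goes in short steps, Python scripts to look and compute and a tool call to move; the robot and the scene stay as the last step left them, time stands still between calls to the robot, and variables do not carry over. Pictures are saved under pics/ and viewed, and the job is handed in when it is done.

Besides the shell and the picture viewer there is one more tool, called after ">>>" as name(argument=value, ...) on one line, values as JSON. drive_tool: Moves the arm, as the interface text tells. Its arguments: {"type":"object","properties":{"motion":{"type":"array"},"grip":{"type":"number"},"newtons":{"type":"number"}},"required":["motion"]}

```bash
mkdir -p pics; cat > h.py <<'E'
import numpy as np,cv2
from scipy.spatial.transform import Rotation as R
from bench import bot
def grab(n,f):
    d=bot.grab_frame(n); cv2.imwrite('pics/'+f+'.png',d['frame']); np.savez('pics/'+f+'.npz',**{k:np.array(v) for k,v in d.items()}); return d
def load(f): return np.load('pics/'+f+'.npz')
def cloud(d):
    z=d['z_map'];f=240/np.tan(np.radians(float(d['vertical_fov']))/2)
    v,u=np.mgrid[:480,:640]
    p=np.stack([(u-float(d['cx']))/f*z,(v-float(d['cy']))/f*z,z],-1)
    w=p@R.from_quat(d['orientation']).as_matrix().T+d['eye']
    w[z==0]=np.nan
    return w
E
python3 - <<'E'
from h import *
for n in('side','top','wrist'):
    d=grab(n,n+'0');print(n,d['eye'],d['orientation'],d['vertical_fov'],d['cx'],d['cy'])
s=bot.state();print(s)
E
```

```text
side [0.27042319 0.72578716 0.56187971] [-0.16855576  0.86062627 -0.47038157  0.09824743] 55.25036338166463 325.65544626326346 240.38554936490854
top [ 0.43461583 -0.01689629  0.89744864] [-0.6983107   0.71130379 -0.05506892  0.05810765] 55.17536567962304 317.02477039102604 237.80871919380422
wrist [ 0.24750666 -0.57911661  0.3738576 ] [ 0.78725601 -0.59580432 -0.09639748  0.12630401] 58.78113860833762 326.99983009097537 245.67178935597966
{'clock': 0.15, 'joints': array([-1.40063857e+00,  4.91406418e-01,  1.55931885e+00,  1.83647783e-05,
        1.09168091e+00, -1.05583625e-01]), 'joint_velocities': array([-0.00028849, -0.00046055, -0.00101824,  0.00051595,  0.00024406,
       -0.00024413]), 'tau': array([-2.30601790e-04, -6.18708801e+01, -2.61690956e+01, -1.33684180e-04,
        3.19676532e-03,  2.67832911e-05]), 'ee_pos': array([ 0.17017211, -0.60122726,  0.24186786]), 'tool_rot': array([ 9.90511382e-01,  1.37430115e-01, -4.98834163e-06, -4.06812506e-04]), 'wrist_force': array([-0.25142204,  1.24249342, -0.92592038]), 'wrist_torque': array([ 0.00635294,  0.04052255, -0.04063804]), 'grip_width': 0.08537664907611905}
```

View pics/side0.png

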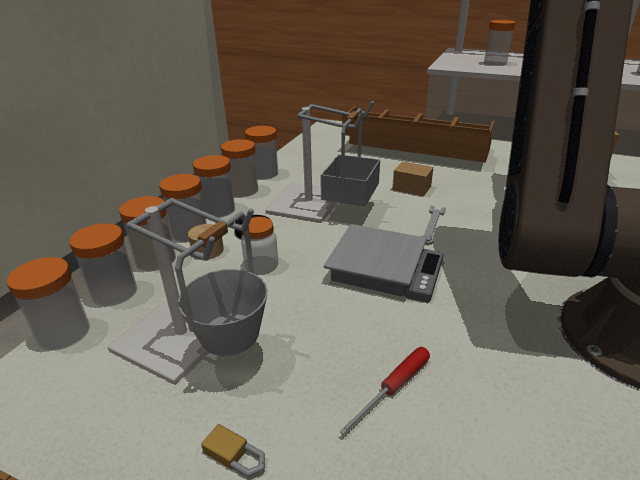

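View pics/top0.png

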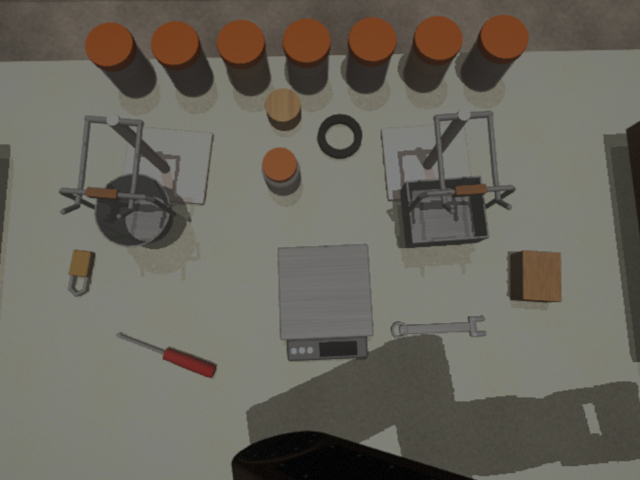

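View pics/wrist0.png

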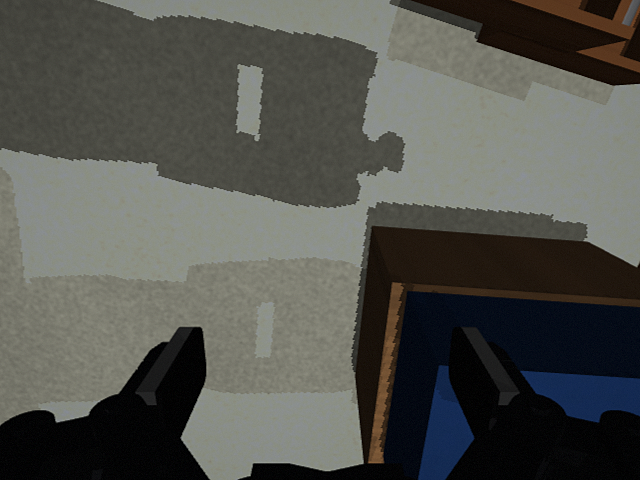

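The top view shows the pail at left, with its grip near (102,193) and the prong tips near (65,193)/(165,210). The scale platform is at about (325,290) and the tote at right. Next I'll measure these.

```bash
python3 - <<'E'
from h import *
d=load('top0');w=cloud(d);im=d['frame']
cv2.imwrite('pics/c1.png',cv2.resize(im[95:255,40:220],None,fx=4,fy=4,interpolation=cv2.INTER_CUBIC)[:600])
def rep(m,n):
    q=w[m];q=q[~np.isnan(q[:,0])];
    r=cv2.minAreaRect((q[:,:2]*1000).astype(np.float32));print(n,len(q),np.median(q,0).round(4),'rect',np.round(r[0],1),np.round(r[1],1),r[2])
    return q
V,U=np.mgrid[:480,:640]
# platform
rep((w[...,2]>.040)&(w[...,2]<.051)&(U>270)&(U<380)&(V>238)&(V<345),'plat')
p=rep((w[...,2]>.035)&(w[...,2]<.05)&(U>280)&(U<380)&(V>335)&(V<365),'keypad')
hi=(w[...,2]>.2)&(U<230)&(V<260)
hsv=cv2.cvtColor(im,cv2.COLOR_BGR2HSV)
wood=hi&(hsv[...,1]>100)&(V>170)
q=rep(wood,'grip');print(q.min(0),q.max(0))
rep(hi&~wood,'hook+bar')
q=w[hi&~wood]
mm=hi&~wood
for v in range(112,216,6):
    us=np.where(mm[v])[0]
    print(v,[(u,*w[v,u].round(3)) for u in us[::5]])
d=load('side0');w=cloud(d);im=d['frame'];hsv=cv2.cvtColor(im,cv2.COLOR_BGR2HSV)
m=(w[...,2]>.2)&(hsv[...,1]>100)&(U>190)&(U<240)&(V>215)&(V<250)
q=rep(m,'side grip');print(q.min(0),q.max(0))
rep((w[...,2]>.040)&(w[...,2]<.051)&(U>325)&(U<430)&(V>225)&(V<285),'side plat')
E
```

```text
plat 8453 [ 0.4717 -0.027   0.0456] rect [473.6 -27.2] [170.  170.1] 1.4737523794174194
keypad 181 [0.3905 0.0071 0.0452] rect [388.9 -16.7] [142.1   5.7] 88.98101806640625
grip 272 [0.612  0.2978 0.248 ] rect [612.5 299.7] [46.5 12.9] 86.30982208251953
[0.60470571 0.27663703 0.24124102] [0.62012666 0.32286094 0.25096293]
hook+bar 2259 [0.6561 0.2833 0.2425] rect [654.6 293.9] [145.8 161.1] 83.91345977783203
112 []
118 [(np.int64(85), np.float64(0.728), np.float64(0.329), np.float64(0.249)), (np.int64(90), np.float64(0.727), np.float64(0.321), np.float64(0.251)), (np.int64(95), np.float64(0.727), np.float64(0.314), np.float64(0.25)), (np.int64(100), np.float64(0.728), np.float64(0.307), np.float64(0.248)), (np.int64(105), np.float64(0.727), np.float64(0.299), np.float64(0.25)), (np.int64(110), np.float64(0.726), np.float64(0.291), np.float64(0.251)), (np.int64(115), np.float64(0.726), np.float64(0.283), np.float64(0.251)), (np.int64(120), np.float64(0.727), np.float64(0.277), np.float64(0.248)), (np.int64(125), np.float64(0.727), np.float64(0.27), np.float64(0.248))]
124 [(np.int64(8
[... 5108 characters left out ...]
.265)), (np.int64(69), np.float64(0.588), np.float64(0.339), np.float64(0.258)), (np.int64(74), np.float64(0.59), np.float64(0.337), np.float64(0.247)), (np.int64(129), np.float64(0.591), np.float64(0.261), np.float64(0.239))]
214 [(np.int64(118), np.float64(0.575), np.float64(0.263), np.float64(0.269)), (np.int64(123), np.float64(0.577), np.float64(0.259), np.float64(0.262)), (np.int64(128), np.float64(0.58), np.float64(0.258), np.float64(0.247))]
side grip 349 [0.6107 0.3004 0.2453] rect [614.7 300.7] [46.2 16. ] 83.08628845214844
[0.60464729 0.27774939 0.23013133] [0.62490998 0.32383951 0.2477985 ]
side plat 3996 [ 0.4702 -0.0133  0.0437] rect [474.9 -25. ] [169.5 173.2] 1.315610408782959
```

```bash
python3 - <<'E'
from h import *
im=load('side0')['frame']
cv2.imwrite('pics/c2.png',cv2.resize(im[190:380,100:290],None,fx=3,fy=3,interpolation=cv2.INTER_CUBIC))
E
```

```text
(no output)
```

View pics/c1.png

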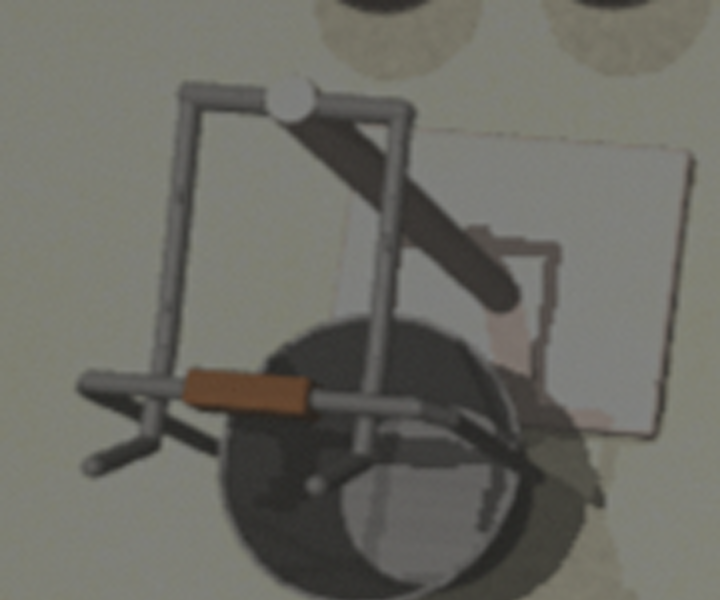

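View pics/c2.png

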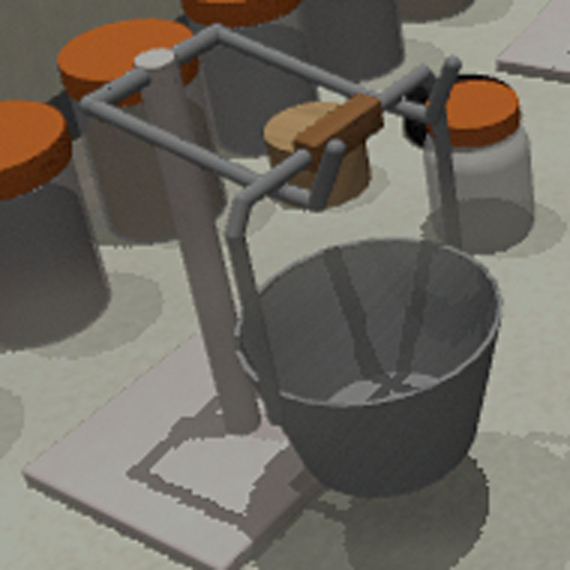

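>>> drive_tool(motion=[[[0,0,0.13,0,0,0],[0,0,0.26,0,0,0],[0,0,0.39,0,0,0],[0,0,0.52,0,0,0],[0.08,0.1,0.55,0,0,0],[0.16,0.2,0.55,0,0,0],[0.24,0.3,0.55,0,0,0.05],[0.32,0.4,0.55,0,0,0.1],[0.4,0.5,0.55,0,0,0.15],[0.48,0.6,0.55,0,0,0.2]]], grip=-1, newtons=60)

```text
clock: 0.98
ee_pos: [0.3149, -0.4197, 0.4073]
tool_rot: [0.943, 0.334, 0.0, -0.0]
wrist_force: [0.3, -0.9, -0.4]
grip_width: 0.0856
```

>>> drive_tool(motion=[[[0.06,0.1,0,0,0,0.05],[0.12,0.2,0,0,0,0.1],[0.18,0.3,0,0,0,0.15],[0.24,0.4,0,0,0,0.2],[0.3,0.5,0,0,0,0.25],[0.36,0.6,0,0,0,0.3],[0.42,0.7,0,0,0,0.35],[0.48,0.8,0,0,0,0.4],[0.54,0.9,0,0,0,0.4],[0.6,1,0,0,0,0.4]]])

```text
clock: 1.82
ee_pos: [0.4947, -0.1197, 0.4073]
tool_rot: [0.74, 0.673, -0.0, -0.0]
wrist_force: [0.2, -1.2, -0.1]
grip_width: 0.0857
```

>>> drive_tool(motion=[[[0.03,0.11,0,0,0,0],[0.06,0.22,0,0,0,0],[0.09,0.33,0,0,0,0],[0.12,0.44,0,0,0,0],[0.15,0.55,0,0,0,0],[0.18,0.66,0,0,0,0],[0.21,0.77,0,0,0,0],[0.24,0.88,0,0,0,0],[0.27,0.99,0,0,0,0],[0.3,1,0,0,0,0]]])

```text
clock: 2.65
ee_pos: [0.5841, 0.1831, 0.4068]
tool_rot: [0.739, 0.674, 0.0, -0.001]
wrist_force: [0.6, -0.6, 0.4]
grip_width: 0.0854
```

>>> drive_tool(motion=[[[0.03,0.1,0,0,0,0],[0.06,0.2,0,0,0,0],[0.09,0.3,0,0,0,0],[0.1,0.39,0,0,0,0],[0.1,0.39,-0.05,0,0,0],[0.1,0.39,-0.1,0,0,0],[0.1,0.39,-0.1,0,0,0]]])

```text
clock: 3.23
ee_pos: [0.6137, 0.2956, 0.3739]
tool_rot: [0.74, 0.673, -0.002, -0.001]
wrist_force: [-1.1, -0.3, -1.2]
grip_width: 0.0855
```

```bash
python3 - <<'E'
from h import *
grab('wrist','w1');grab('side','s1');print(bot.state()['ee_pos'])
d=load('w1');w=cloud(d);im=d['frame'];hsv=cv2.cvtColor(im,cv2.COLOR_BGR2HSV)
m=(w[...,2]>.225)&(w[...,2]<.27)&(hsv[...,1]>100)
q=w[m];print(len(q),q.min(0),q.max(0),np.median(q,0),cv2.minAreaRect((q[:,:2]*1000).astype(np.float32)))
E
```

```text
[0.61430857 0.29529261 0.37721246]
1502 [0.57296977 0.26244714 0.23630619] [0.62286147 0.32514934 0.2670788 ] [0.61435361 0.30300674 0.24794726] ((605.904541015625, 288.1452941894531), (77.28131866455078, 30.04361343383789), 58.64382553100586)
```

View pics/w1.png

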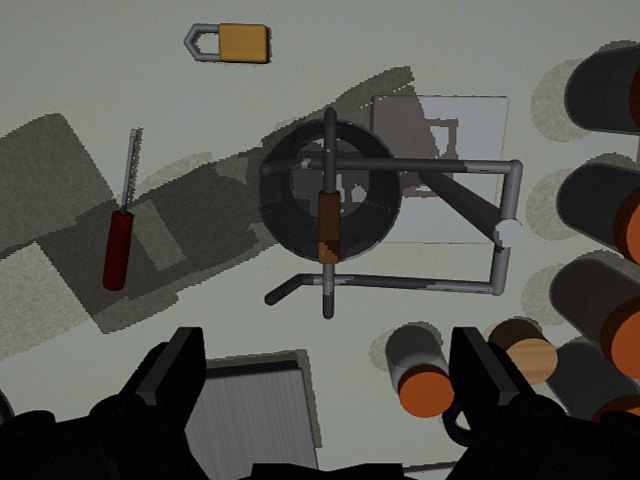

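View pics/s1.png

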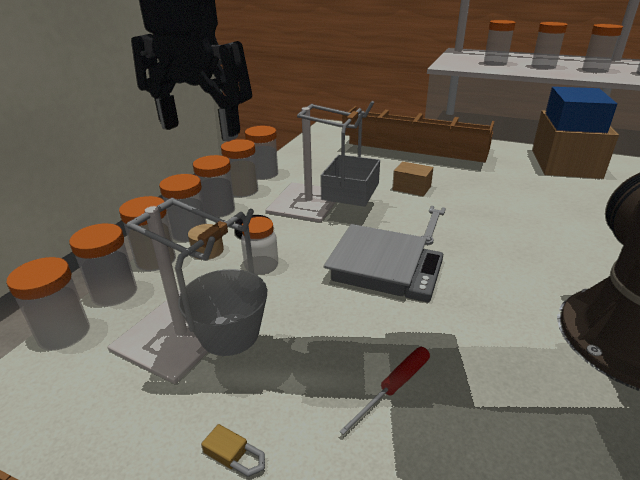

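>>> drive_tool(motion=[[[0,0.01,-0.08,0,0,0],[0,0.01,-0.16,0,0,0],[0,0.01,-0.24,0,0,0],[0,0.01,-0.3,0,0,0],[0,0.01,-0.36,0,0,0],[0,0.01,-0.41,0,0,0],[0,0.01,-0.45,0,0,0],[0,0.01,-0.48,0,0,0],[0,0.01,-0.48,0,0,0],[0,0.01,-0.48,0,0,0]]])

```text
clock: 4.17
ee_pos: [0.6145, 0.2985, 0.2339]
tool_rot: [0.74, 0.673, 0.0, 0.0]
wrist_force: [-0.6, -0.2, 0.1]
grip_width: 0.0851
```

```bash
python3 - <<'E'
from h import *
grab('wrist','w2');grab('side','s2');s=bot.state();print(s['ee_pos'],s['wrist_force'])
im=cv2.imread('pics/s2.png');cv2.imwrite('pics/s2c.png',cv2.resize(im[130:380,90:340],None,fx=2.3,fy=2.3))
E
```

```text
[0.61464346 0.29874062 0.23454104] [-0.33444205  0.33083336 -0.3041031 ]
```

View pics/w2.png

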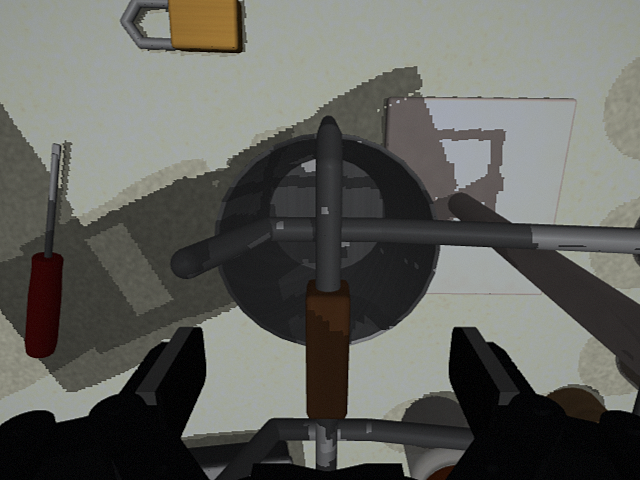

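View pics/s2c.png

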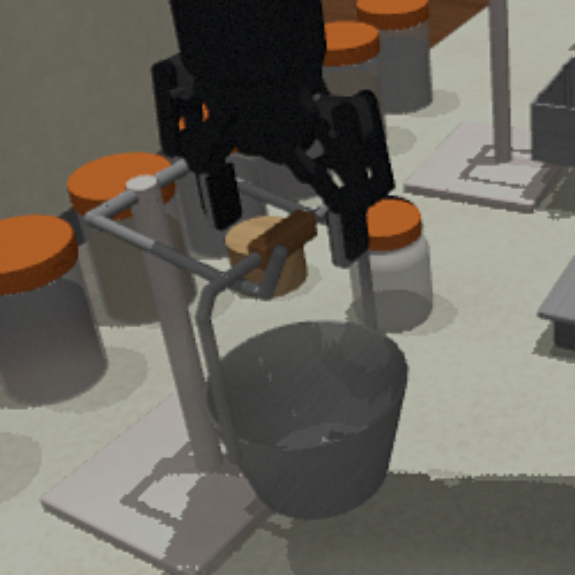

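The grip sits centred between the fingers (wrist view, x≈328 between the pads at 203 and 452), and the fingers are inside the prongs. I'll close the gripper.

>>> drive_tool(motion=[[[0,0,0,0,0,0],[0,0,0,0,0,0],[0,0,0,0,0,0],[0,0,0,0,0,0],[0,0,0,0,0,0],[0,0,0,0,0,0],[0,0,0,0,0,0],[0,0,0,0,0,0],[0,0,0,0,0,0],[0,0,0,0,0,0]]], grip=1, newtons=60)

```text
clock: 5.1
ee_pos: [0.6143, 0.2986, 0.2335]
tool_rot: [0.74, 0.673, 0.0, 0.0]
wrist_force: [0.1, -0.7, 3.2]
grip_width: 0.0128
```

>>> drive_tool(motion=[[[0,0,0.02,0,0,0],[0,0,0.05,0,0,0],[0,0,0.08,0,0,0],[0,0,0.11,0,0,0],[0,0,0.14,0,0,0],[0,0,0.17,0,0,0],[0,0,0.2,0,0,0],[0,0,0.2,0,0,0],[0,0,0.2,0,0,0],[0,0,0.2,0,0,0]]])

```text
clock: 5.93
ee_pos: [0.614, 0.2985, 0.2929]
tool_rot: [0.74, 0.673, -0.0, -0.0]
wrist_force: [0.4, 0.4, -3.6]
grip_width: 0.0127
```

```bash
python3 - <<'E'
from h import *
grab('wrist','w3');grab('side','s3');s=bot.state();print(s['ee_pos'],s['wrist_force'])
im=cv2.imread('pics/s3.png');cv2.imwrite('pics/s3c.png',cv2.resize(im[130:380,90:340],None,fx=2.3,fy=2.3))
E
```

```text
[0.61404542 0.29853299 0.29264462] [-0.25358021 -0.36851643 -3.78368503]
```

View pics/s3c.png

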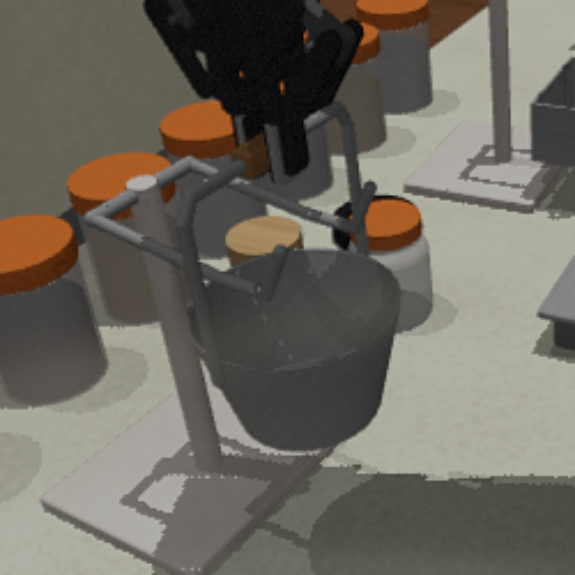

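View pics/w3.png

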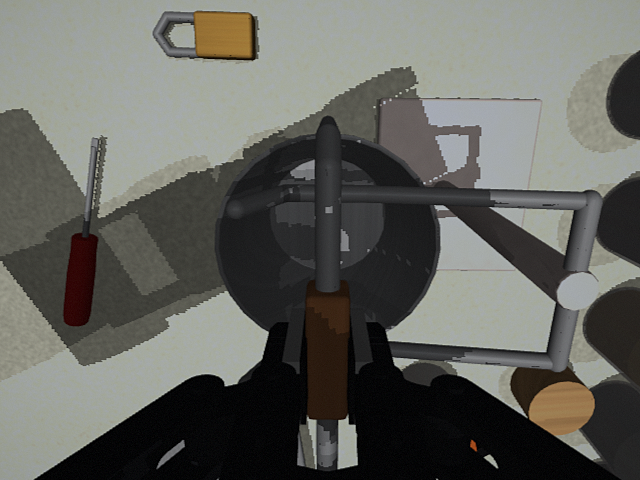

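The pail is lifted and hangs clear of the prongs, with the bar about 28 mm above the tips. Next I'll draw it out toward -x, then move it over the scale.

>>> drive_tool(motion=[[[-0.02,0,0.01,0,0,0],[-0.06,0.005,0.02,0,0,0],[-0.12,0.01,0.02,0,0,0],[-0.18,0.015,0.02,0,0,0],[-0.24,0.02,0.02,0,0,0],[-0.3,0.025,0.02,0,0,0],[-0.36,0.03,0.02,0,0,0],[-0.42,0.04,0.02,0,0,0],[-0.45,0.04,0.02,0,0,0],[-0.465,0.04,0.02,0,0,0]]])

```text
clock: 6.87
ee_pos: [0.473, 0.3108, 0.2999]
tool_rot: [0.74, 0.673, 0.0, 0.0]
wrist_force: [0.2, -0.6, -3.4]
grip_width: 0.013
```

>>> drive_tool(motion=[[[0,-0.04,0,0,0,0],[0,-0.12,0,0,0,0],[0,-0.22,0,0,0,0],[0,-0.32,0,0,0,0],[0,-0.42,0,0,0,0],[0,-0.52,0,0,0,0],[0,-0.62,0,0,0,0],[0,-0.72,0,0,0,0],[0,-0.81,0,0,0,0],[0,-0.9,0,0,0,0]]])

```text
clock: 7.7
ee_pos: [0.4748, 0.0383, 0.2995]
tool_rot: [0.74, 0.672, 0.0, 0.0]
wrist_force: [1.0, 0.6, -3.3]
grip_width: 0.0131
```

```bash
python3 - <<'E'
from h import *
s=bot.state();print(s['ee_pos'],s['wrist_force'])
E
```

```text
[0.47475587 0.03827185 0.29948827] [ 0.95578118  0.56019212 -3.25469396]
```

>>> drive_tool(motion=[[[0,-0.07,0,0,0,0],[0,-0.13,0,0,0,0],[0,-0.18,0,0,0,0],[0,-0.21,0,0,0,0],[0,-0.22,0,0,0,0],[0,-0.22,-0.04,0,0,0],[0,-0.22,-0.08,0,0,0],[0,-0.22,-0.12,0,0,0],[0,-0.22,-0.12,0,0,0],[0,-0.22,-0.12,0,0,0]]])

```text
clock: 8.53
ee_pos: [0.4747, -0.0251, 0.2633]
tool_rot: [0.74, 0.673, -0.0, -0.0]
wrist_force: [0.4, 0.3, -3.1]
grip_width: 0.0128
```

```bash
python3 - <<'E'
from h import *
grab('side','s4');grab('top','t4');s=bot.state();print(s['ee_pos'],s['wrist_force'])
im=cv2.imread('pics/s4.png');cv2.imwrite('pics/s4c.png',cv2.resize(im[60:310,260:510],None,fx=2.3,fy=2.3))
E
```

```text
[ 0.47507006 -0.02524313  0.26402543] [-0.87668181  0.70688928 -3.57292001]
```

View pics/s4c.png

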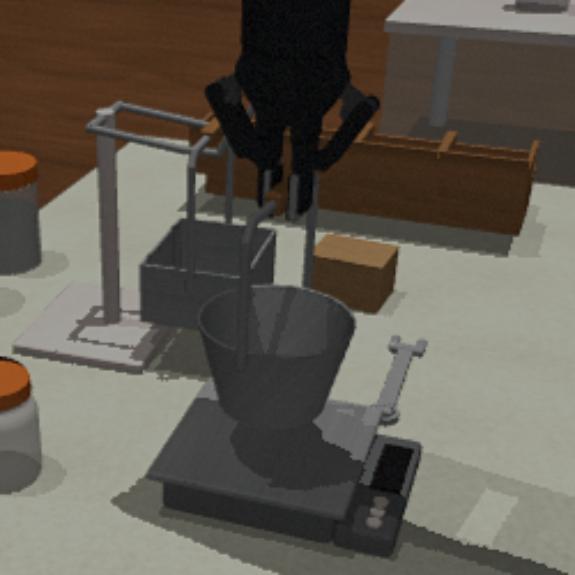

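View pics/t4.png

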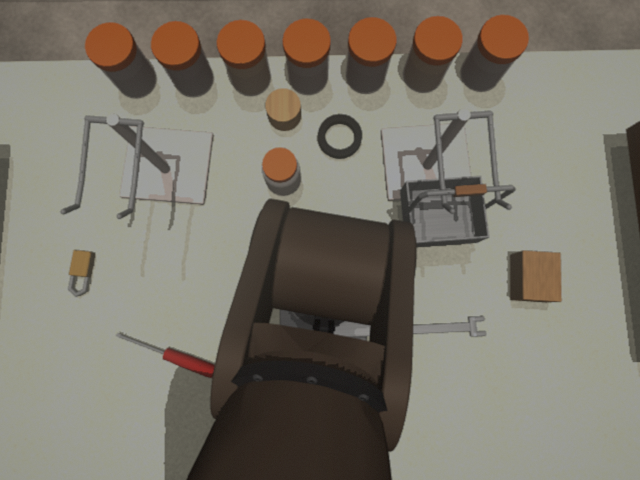

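The side view shows the pail hanging about 40 mm above the platform, and the tote is untouched. I'll check the tilt and centring from the rim.

```bash
cat > rim.py <<'E'
from h import *
import sys
from scipy.optimize import least_squares
f=sys.argv[1];zr=float(sys.argv[2])
d=load(f);w=cloud(d)
c=np.array([.475,-.025])
r=np.hypot(w[...,0]-c[0],w[...,1]-c[1])
m=(r<.085)&(w[...,2]<zr+.012)&(w[...,2]>zr-.07)
q=w[m]
# cone fit: params x0,y0,z0(base),tx,ty ; radius=45+20*h/80, outer & inner wall (1.5mm)
def res(p):
    k=q-p[:3]; a=np.array([p[3],p[4],1]);a/=np.linalg.norm(a)
    h=k@a; rad=np.linalg.norm(k-h[:,None]*a,axis=1)
    return (rad-(.045+.25*h))
s=least_squares(res,[*c,zr-.08,0,0],loss='soft_l1',f_scale=.002)
print(len(q),s.x.round(4),np.std(res(s.x)))
top=q[(q[:,2]>zr-.004)];print('rim',len(top),top.min(0),top.max(0))
E
python3 rim.py s4 .165
```

```text
3076 [ 4.751e-01 -2.230e-02  9.000e-02  4.000e-04  2.600e-03] 0.0015526254729309797
rim 307 [ 0.41125003 -0.09325339  0.16100118] [0.54067102 0.05000001 0.17696421]
```

>>> drive_tool(motion=[[[0,-0.01,-0.02,0,0,0],[0,-0.01,-0.04,0,0,0],[0,-0.01,-0.06,0,0,0],[0,-0.01,-0.08,0,0,0],[0,-0.01,-0.095,0,0,0],[0,-0.01,-0.105,0,0,0],[0,-0.01,-0.11,0,0,0],[0,-0.01,-0.115,0,0,0],[0,-0.01,-0.12,0,0,0],[0,-0.01,-0.12,0,0,0]]])

```text
clock: 9.47
ee_pos: [0.4747, -0.0284, 0.2272]
tool_rot: [0.74, 0.673, -0.0, 0.0]
wrist_force: [0.6, 0.3, -4.3]
grip_width: 0.0129
```

>>> drive_tool(motion=[[[0,0,-0.004,0,0,0],[0,0,-0.007,0,0,0],[0,0,-0.007,0,0,0],[0,0,-0.007,0,0,0]]])

```text
clock: 9.8
ee_pos: [0.4747, -0.0284, 0.2253]
tool_rot: [0.74, 0.673, 0.0, 0.0]
wrist_force: [-0.1, -0.1, -3.6]
grip_width: 0.0127
```

>>> drive_tool(motion=[[[0,0,-0.003,0,0,0],[0,0,-0.006,0,0,0],[0,0,-0.006,0,0,0],[0,0,-0.006,0,0,0]]])

```text
clock: 10.13
ee_pos: [0.4749, -0.0285, 0.2238]
tool_rot: [0.74, 0.673, 0.0, 0.0]
wrist_force: [-1.6, -0.6, 2.2]
grip_width: 0.0129
```

>>> drive_tool(motion=[[[0,0,-0.003,0,0,0],[0,0,-0.005,0,0,0],[0,0,-0.005,0,0,0],[0,0,-0.005,0,0,0]]])

```text
clock: 10.47
ee_pos: [0.4752, -0.0285, 0.2238]
tool_rot: [0.74, 0.673, 0.001, 0.001]
wrist_force: [-5.2, -0.2, 21.5]
grip_width: 0.0132
```

Contact was made at TCP z ≈ 0.224, and the last step overpressed slightly. I'll ease off before opening.

>>> drive_tool(motion=[[[0,0,0.003,0,0,0],[0,0,0.005,0,0,0],[0,0,0.005,0,0,0],[0,0,0.005,0,0,0]]])

```text
clock: 10.8
ee_pos: [0.4749, -0.0284, 0.2238]
tool_rot: [0.74, 0.673, 0.0, 0.0]
wrist_force: [-1.7, 0.3, 7.2]
grip_width: 0.0128
```

```bash
python3 - <<'E'
from h import *
grab('side','s5');s=bot.state();print(s['ee_pos'],s['wrist_force'])
E
python3 rim.py s5 .125
```

```text
[ 0.47491212 -0.02842936  0.22379192] [-1.54921296 -0.15476687  8.60280356]
2945 [ 0.4755 -0.0258  0.0506 -0.0005  0.0037] 0.0015763069264735031
rim 330 [ 0.41150257 -0.09645965  0.12102777] [0.5399079  0.04702495 0.13659875]
```

>>> drive_tool(motion=[[[0,0,0.002,0,0,0],[0,0,0.002,0,0,0],[0,0,0.002,0,0,0]]], newtons=20)

```text
clock: 11.1
ee_pos: [0.4746, -0.0284, 0.2238]
tool_rot: [0.74, 0.673, -0.0, -0.0]
wrist_force: [-0.2, -0.2, 0.1]
grip_width: 0.0128
```

>>> drive_tool(motion=[[[0,0,0,0,0,0],[0,0,0,0,0,0],[0,0,0,0,0,0],[0,0,0,0,0,0],[0,0,0,0,0,0],[0,0,0,0,0,0],[0,0,0,0,0,0],[0,0,0,0,0,0],[0,0,0,0,0,0],[0,0,0,0,0,0]]], grip=-1)

```text
clock: 11.93
ee_pos: [0.4747, -0.0284, 0.224]
tool_rot: [0.74, 0.673, 0.0, 0.0]
wrist_force: [0.1, -0.6, -0.8]
grip_width: 0.0853
```

```bash
python3 - <<'E'
from h import *
grab('side','s6');s=bot.state();print(s['ee_pos'],s['wrist_force'],s['grip_width'])
im=cv2.imread('pics/s6.png');cv2.imwrite('pics/s6c.png',cv2.resize(im[60:310,260:510],None,fx=2.3,fy=2.3))
E
python3 rim.py s6 .125
```

```text
[ 0.47471328 -0.02838928  0.22402516] [-0.68988579  0.11232335  0.93141678] 0.08543442051037375
2945 [ 0.475  -0.0257  0.0505  0.0018  0.0035] 0.0015819155147976291
rim 328 [ 0.41127878 -0.09579092  0.12104   ] [0.53957173 0.04855343 0.13676251]
```

View pics/s6c.png

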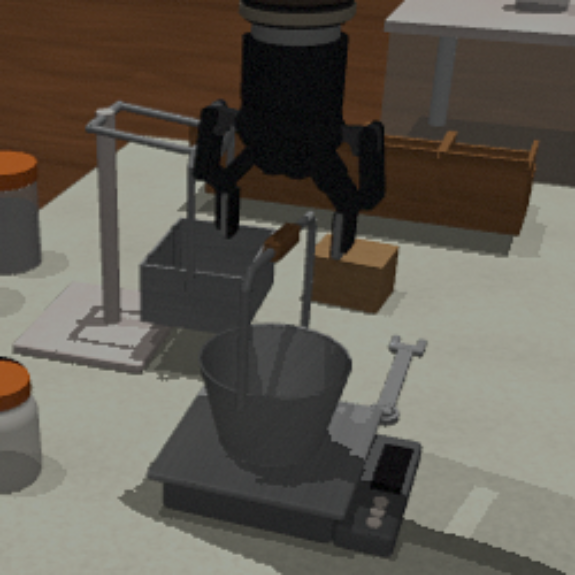

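The pail stands on the platform with its base at about (280,465), and the fingers are open on either side of the grip. I'll retreat straight up.

>>> drive_tool(motion=[[[0,0,0.03,0,0,0],[0,0,0.07,0,0,0],[0,0,0.12,0,0,0],[0,0,0.18,0,0,0],[0,0,0.25,0,0,0],[0,0,0.33,0,0,0],[0,0,0.4,0,0,0],[0,0,0.45,0,0,0],[0,0,0.45,0,0,0],[0,0,0.45,0,0,0]]])

```text
clock: 12.82
ee_pos: [0.4746, -0.0284, 0.3597]
tool_rot: [0.74, 0.673, 0.0, 0.001]
wrist_force: [-0.2, 0.1, -0.7]
grip_width: 0.0849
```

```bash
python3 - <<'E'
from h import *
grab('side','s7');s=bot.state();print(s['ee_pos'],s['wrist_force'],s['clock'],abs(s['joint_velocities']).max())
# tote shift: compare tote crop before/after
a=load('side0')['frame'][95:210,265:385].astype(int);b=load('s7')['frame'][95:210,265:385].astype(int)
print('tote diff',np.abs(a-b).mean())
E
python3 rim.py s7 .125
```

```text
[ 0.47442606 -0.0283363   0.3588344 ] [ 0.58782343  0.64737771 -0.96434291] 12.8667 0.016591765660758543
tote diff 7.404444444444445
2945 [ 4.752e-01 -2.560e-02  5.060e-02 -4.000e-04  2.800e-03] 0.0015982386110376177
rim 320 [ 0.4108888  -0.09693202  0.12101682] [0.5387046  0.04730744 0.13675527]
```

View pics/s7.png

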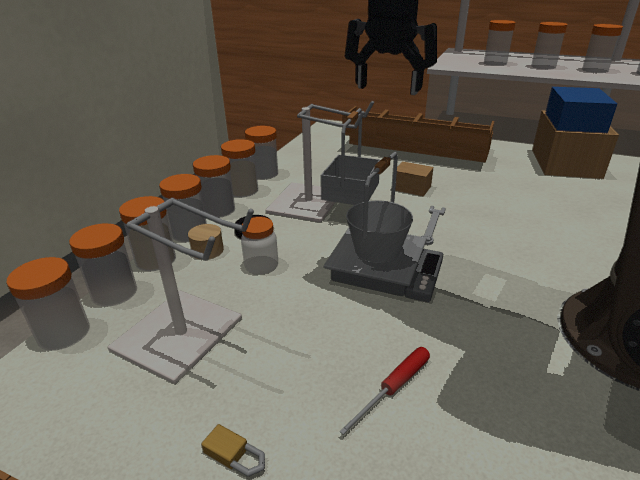

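The pail is upright at (378,235) on the platform, the tote hangs unchanged at (350,180), and the gripper is clear of everything. I'll hand it in.

```bash
python3 -c "
from bench import bot
print(bot.close_job())"
```

```text
the job is handed in; nothing more can be done
None
```

The round pail is off its hook and standing upright on the scale platform, and the job is handed in. It took about 13 s of the 48 s allowed.

I took the pail by its wooden grip and lifted it 60 mm, so the bar's centre reached about 0.30 m against the 0.272 m needed to pass the tips. I then drew it off along the prongs, lowered it gently onto the platform and let go once the wrist force read about zero.

**Last checks:**
- **Centring:** a fit to the side camera's depth picture puts the pail at (0.475, -0.026). The platform's centre measured (0.474, -0.027) from the top camera and (0.475, -0.025) from the side, so the pail is within about 2 mm.
- **Upright:** the fitted tilt was under 0.005 rad.
- **Tote:** it hangs where it was in the side picture. I judged this by eye; the pixel comparison I ran was inconclusive because the pail's handle now covers part of that view.
- **Robot:** the gripper was open and well above the pail, touching nothing.

**Two readings that were off:**
- The same fit gave the pail's base height as about 50.5 mm, against 45 mm for the platform. I take this as an error in the fit, because it also read about 5 mm high before touchdown. The rise in wrist force at the expected height confirmed contact.
- The last creep step pressed the pail onto the scale with about 21 N for a moment, within the limits. I eased it off before releasing.

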